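Mirror the desk set for a left-handed colleague

TASK

A left-handed colleague is taking over this desk: move the four things out of the row of white bins into the four compartments of the bamboo organiser, one to each, in reverse order, so that what stands at the left end of the bins comes to the right end of the organiser, what is second from the left comes second from the right, and so on. Keep every one of them upright all the way, and leave each standing on the floor of its compartment.

Things in the scene. Friction and masses are not known exactly. Their poses are not given: they have to be found in the camera images.
- rubber_stamp: wooden hand stamp standing on its red rubber: block 24 x 60 mm and 16 mm high, on it a turned upright handle 24 mm thick to 65 mm above the underside. Origin at the centre of the underside, y along the 60 mm of the block, z up the handle. At the start its long side lies front to back in its bin, give or take 0.15 rad.
- ink_bottle: dark round ink bottle: body 44 mm in diameter up to 40 mm, black cap 28 mm in diameter from there to 56 mm. Origin at the centre of the underside, z up.
- glue_stick: upright glue stick, a plain cylinder 28 mm in diameter and 86 mm high. Origin at the centre of the underside, z up.
- dropper_bottle: brown dropper bottle with a pale label and a black rubber bulb: body 32 mm in diameter up to 62 mm, collar 24 mm in diameter to 77 mm, bulb 12 mm in diameter to 102 mm. Origin at the centre of the underside, z up.
- bin_stamp: one of four alike open white plastic bins standing side by side in the steel tray, fixed: 84 (x) x 62 (y) x 24 mm outside, walls and floor 2 mm; this is the one in which the rubber stamp stands at the start. Origin under the centre of its floor (3 mm above the desk), x toward the back, y along the row to the robot's left, z up.
- bin_ink: one of four alike open white plastic bins standing side by side in the steel tray, fixed: 84 (x) x 62 (y) x 24 mm outside, walls and floor 2 mm; this is the one in which the ink bottle stands at the start. Origin under the centre of its floor (3 mm above the desk), x toward the back, y along the row to the robot's left, z up.
- bin_glue: one of four alike open white plastic bins standing side by side in the steel tray, fixed: 84 (x) x 62 (y) x 24 mm outside, walls and floor 2 mm; this is the one in which the glue stick stands at the start. Origin under the centre of its floor (3 mm above the desk), x toward the back, y along the row to the robot's left, z up.
- bin_dropper: one of four alike open white plastic bins standing side by side in the steel tray, fixed: 84 (x) x 62 (y) x 24 mm outside, walls and floor 2 mm; this is the one in which the dropper bottle stands at the start. Origin under the centre of its floor (3 mm above the desk), x toward the back, y along the row to the robot's left, z up.
- tray: shallow steel tray, fixed, 92 (x) x 264 (y) x 12 mm, holding the four bins in a row, centres at y = +96, +32, -32 and -96 mm in its frame; bin rims 27 mm, bin floors (where the things stand) 5 mm above the desk. Origin under its centre, on the desk; x toward the back, y to the robot's left, z up. On the left or right of the desk, turned 0.1 to 0.38 rad about z.
- organiser: one-piece bamboo organiser, fixed, 88 (x) x 260 (y) mm: four open compartments in a row, each 80 (x) x 60 (y) mm inside, centres at y = +96, +32, -32, -96 mm; floor 3 mm above the desk; back and end walls to 26 mm, front 20 mm, partitions 21 mm, 4 mm thick. Origin under its centre, on the desk; x toward the back, y to the robot's left, z up. On the side away from the tray, turned 0.1 to 0.38 rad.

How it is judged:
By the outcome, as a careful person would: the job done as asked, in the order asked, and still so for the second after the job is handed in, with the robot touching nothing.
It also fails if it takes over 106 s, if anything falls off the work surface, if the arm or the gripper's body presses on something with over 40 N, if the wrist force passes 120 N, or if a joint passes its speed limit or range.

ROBOT

A 6-joint arm with a two-finger parallel gripper is mounted at the origin on the work surface; the furniture and walls round the work are solid. World frame = base frame: x ahead of the robot, y to its left, z up, the work surface at z = 0. Lengths are in m, angles in rad, forces in N, time in s.
With the tool pointing down it reaches from about 0.35 to 0.775 m from the base axis. Payload 5.5 kg.
Tool frame: the origin (TCP) lies where the fingers leave the gripper's body, on its centre line; the fingertips stand env.tip_reach ahead of it and the grasp point (between the pads) lies 54 mm ahead of it (env.tip_reach is the distance from the TCP to the fingertips, in m); z points along the fingers, y is the line along which they close (so a half turn about z gives the same grasp; the last joint's range is limited). The gripper opens to 85 mm and grips with 20 to 120 N. Pads are 22 mm wide; open, the fingers measure 114 mm over their backs; the gripper's body (76 mm by 85 mm) begins 54 mm behind the grasp point. The pads swing forward as they close: fully open they stand 13 mm farther back than shut.
Start: joints at [-1.332, 0.313, 0.046, 1.304, 0, 1.431], TCP at [0.213, -0.534, 0.304] pointing down, gripper open.
Joint ranges: [-2.76, 2.76], [-0.86, 1.69], [-1.03, 1.26], [-2.2, 2.34], [-1.47, 1.5], [-3.14, 3.14]. Speed limits (rad/s): [2.57, 2.57, 3.14, 3.14, 3.14, 3.14].

INTERFACE

Orientations are given as a unit quaternion [w, x, y, z].
In Python, from workcell import status, optics, hand_in, env gives the robot as it stands.
- The arm moves only by the shell command python3 -m handwheel 'ROWS' [FORCE]. ROWS is a JSON object whose one key "deltas" holds a list of rows, each a list of 5 numbers: the opening, from -1 (shut) to 1 (fully open), then the shift along the tool's x, y, z in units of 40 mm (1.0 is 40 mm), then the turn about the tool's z in units of 10 degrees (1.0 is 10 degrees). In form: {"deltas": [[jaw, x, y, z, roll], ...]}. A call has 1 to 20 rows; each row shifts and turns the commanded pose from where the row before left it, along the tool's axes as they then stand; what a row does not reach is not made up. A row lasts 1/8 s, in which the tool goes at most 62.5 mm and 10.7 degrees, less where a joint would pass 70% of its speed; a pose out of reach is approached as far as the arm can. A call is refused whole if a number of a shift passes 1 or a number of a turn 1, either way. A call with a gripper value outside its range is refused whole. The fingers move at their own pace and stop on an object; FORCE is the grip in N (left out, the last holds). Time passes only in rows, so rows that do not move let the fingers close. It gives the time, the measured TCP pose, the force, the opening and the grip force at its end, in the units of the state.
- status.get_state(): the state, without advancing time (a new reading comes with each control period).
- optics.read_camera(name): name is "scene" or "top"; returns a dict with "frame" (420x560x3 uint8, red, green, blue), "depth" (420x560 float32, m along the optical axis (not along the pixel's ray), 0 where there is no reading), "vfov" (degrees; the focal length in pixels is half the picture's height over the tangent of half this angle, whatever the lens; pixels are square), "cx", "cy" (the principal point, pixels), "origin" and "attitude" of the camera in the world. Camera axes: x right, y down, z forward; pixel columns grow to the right and rows downward; lengths in m; the calibration is good to about 2 mm. A picture is of the moment at which its call begins.
- hand_in(): hands the job in; it is judged then, once.
The state is a dict: "clock": time; "joint_pos": joint angles; "qvel": joint speeds; "tau": joint torques, N m; "tcp_pos": TCP position; "orientation": TCP orientation; "wrist_force": force on the tool from outside, world axes, zero at the start; "ft_torque": the same for the moment, N m; "finger_gap": finger opening in m; "grip_force": force on a finger pad.
Only numpy, scipy, OpenCV 4.12 (cv2) and the standard library are available. Lean on these libraries where they do the work, as an engineer would, in place of code of your own. Each camera call takes 0.05 s, during which the arm holds its last target. There are 200 camera calls.

## Working session

There is one attempt and no reset: what is moved stays moved. The work goes in short steps, Python scripts to look and compute and a shell command to move; the robot and the scene stay as the last step left them, time stands still between calls to the robot, and variables do not carry over. Pictures are saved under pics/ and viewed, at most 14 in all, crops included, and the job is handed in when it is done.

```bash
mkdir -p pics
cat > h.py <<'E'
import numpy as np, cv2
from scipy.spatial.transform import Rotation as R
from workcell import status, optics, env
def cam(n):
    c=optics.read_camera(n); H=c["frame"].shape[0]
    c["f"]=H/2/np.tan(np.radians(c["vfov"])/2)
    a=np.array(c["attitude"],float)
    c["R"]=a if a.shape==(3,3) else R.from_quat(np.r_[a[1:],a[0]]).as_matrix()
    c["o"]=np.array(c["origin"]); return c
def cloud(c):
    d=c["depth"]; v,u=np.mgrid[:d.shape[0],:d.shape[1]]
    p=np.stack([(u-c["cx"])/c["f"]*d,(v-c["cy"])/c["f"]*d,d],-1)
    return p@c["R"].T+c["o"]
def ray(c,u,v,z):
    r=c["R"]@np.array([(u-c["cx"])/c["f"],(v-c["cy"])/c["f"],1]); return c["o"]+r*(z-c["o"][2])/r[2]
def save(c,n,crop=None,s=1):
    im=c["frame"][:,:,::-1]
    if crop: im=im[crop[1]:crop[3],crop[0]:crop[2]]
    cv2.imwrite(f"pics/{n}.png",cv2.resize(im,None,fx=s,fy=s))
E
python3 - <<'E'
from h import *
for n in("scene","top"):
    c=cam(n); save(c,n+"0",s=1.42); print(n,c["o"],c["R"].round(3).tolist(),c["f"],c["cx"],c["cy"],(c["depth"]>0).mean())
print(env.tip_reach,status.get_state())
E
```

```text
scene [-0.30597993  0.67436672  0.64183066] [[-0.649, -0.364, 0.667], [-0.76, 0.321, -0.564], [-0.009, -0.874, -0.486]] 492.1655951640052 285.39078091396345 208.77087725110235 0.9959353741496598
top [ 0.35522845 -0.00130664  1.07427133] [[-0.019, -0.993, 0.116], [-1.0, 0.017, -0.024], [0.021, -0.116, -0.993]] 451.49084663211084 289.3226960233203 203.59304979957153 0.9961904761904762
0.0726 {'clock': 0.1, 'joint_pos': array([-1.33161290e+00,  3.13912750e-01,  4.50786873e-02,  1.30358685e+00,
        2.28258492e-05,  1.43122666e+00]), 'qvel': array([-0.00118749, -0.00255534,  0.003116  ,  0.00125329,  0.00215691,
       -0.00081709]), 'tau': array([ 1.52214510e-03, -4.81727028e+01,  2.99242884e+01,  1.27405138e-02,
       -2.06587133e-04, -1.18792852e-05]), 'tcp_pos': array([ 0.21254441, -0.53391068,  0.30309939]), 'orientation': array([-8.11851496e-04,  9.82121467e-01,  1.88246551e-01, -2.90421679e-05]), 'wrist_force': array([-0.19630117,  0.47440985,  0.33183433]), 'ft_torque': array([-0.01357443, -0.00259117, -0.02523264]), 'grip_force': 0.0, 'finger_gap': 0.0853102949919414}
```

View pics/scene0.png

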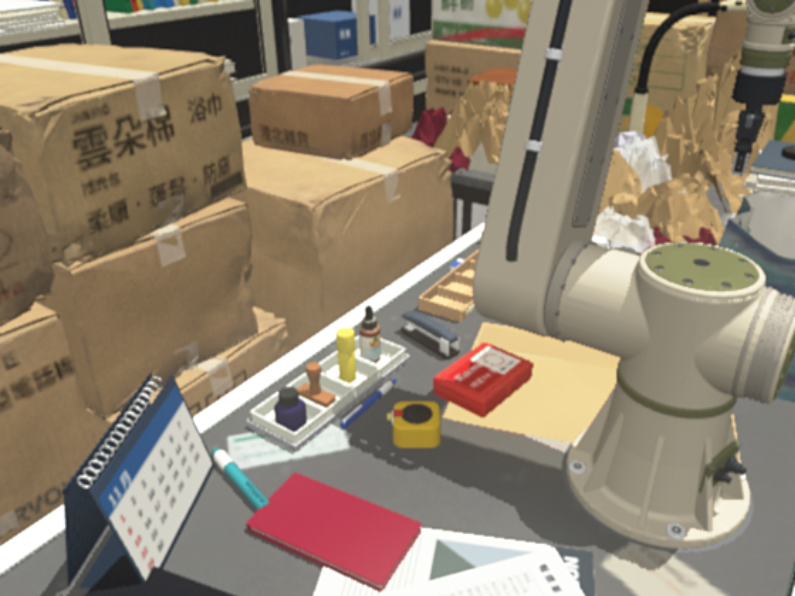

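View pics/top0.png

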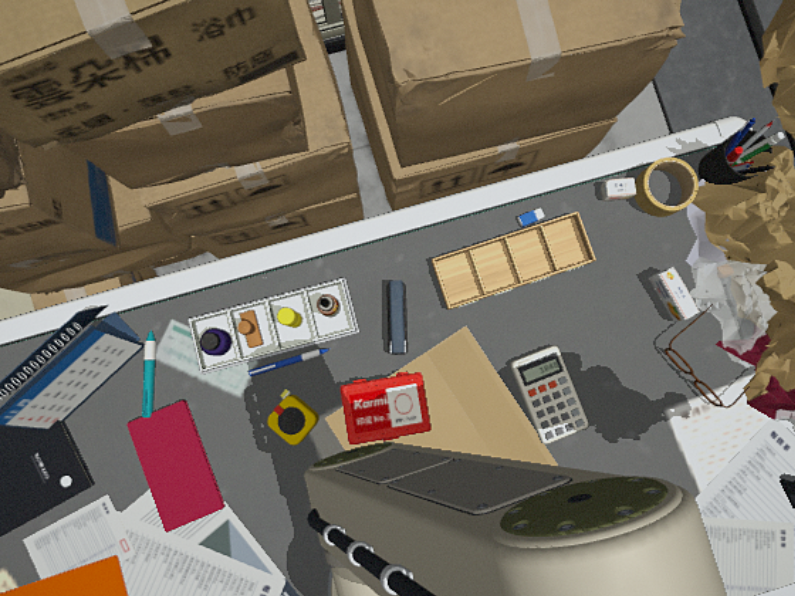

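The scene and top views agree: the tray (top view 190–358, 280–370) holds, from the left, ink (215,342), stamp (250,325), glue (289,316) and dropper (326,303). The organiser is at (430–595, 212–307), to the right.

```bash
cat >> h.py <<'E'
def rect(xy):
    (c,s,a)=cv2.minAreaRect(xy.astype(np.float32)); 
    b=cv2.boxPoints((c,s,a)); e=b[1]-b[0]; f=b[2]-b[1]; L=e if np.hypot(*e)>np.hypot(*f) else f
    t=np.arctan2(L[1],L[0])-np.pi/2; t=(t+np.pi/2)%np.pi-np.pi/2
    return np.round(c,4),np.round(s,4),round(t,4)
E
python3 - <<'E'
from h import *
for n in("top","scene"):
    c=cam(n); P=cloud(c)
    print(n)
    if n=="top":
        boxes={"tray":(130,190,256,265),"org":(300,145,422,220)}
    else: boxes={"tray":(170,210,292,316),"org":(290,175,340,226)}
    for k,(a,b,u,v) in boxes.items():
        p=P[b:v,a:u].reshape(-1,3); col=c["frame"][b:v,a:u].reshape(-1,3)
        m=(p[:,2]>.016)&(p[:,2]<.034)
        g=np.zeros(c["depth"].shape,np.uint8); g[b:v,a:u]=m.reshape(v-b,u-a)
        N,l,st,_=cv2.connectedComponentsWithStats(g); i=1+np.argmax(st[1:,4]); q=P[l==i]
        print(k,len(q),rect(q[:,:2]), "z99",np.percentile(q[:,2],[50,90,98]), "desk",np.median(p[p[:,2]<.002][:,2]) if (p[:,2]<.002).any() else None)
        if k=="tray":
            g[b:v,a:u]=(p[:,2]>.036).reshape(v-b,u-a)
            N,l,st,_=cv2.connectedComponentsWithStats(g)
            for i in range(1,N):
                if st[i,4]<15: continue
                q=P[l==i]; zt=np.percentile(q[:,2],97); t=q[q[:,2]>zt-.006]
                print("  obj",st[i],"top",zt.round(4),"xy",t[:,:2].mean(0).round(4),(t[:,:2].min(0)/2+t[:,:2].max(0)/2).round(4),np.median(c["frame"][l==i],0), rect(q[:,:2]))
E
```

```text
top
tray 891 (array([0.4246, 0.2   ]), array([0.0934, 0.2607]), np.float32(0.2587)) z99 [0.0270386  0.02978108 0.03121609] desk -0.0006543300756738368
  obj [223 207  16  16 195] top 0.1061 xy [0.4409 0.0951] [0.4062 0.0557] [105.  89.  72.] (array([0.4061, 0.0625]), array([0.1621, 0.0317]), np.float32(-0.7895))
  obj [195 216  17  14 170] top 0.0938 xy [0.4323 0.1664] [0.4008 0.0901] [214. 213.  58.] (array([0.4027, 0.0874]), array([0.1994, 0.0269]), np.float32(-0.3577))
  obj [168 225  10  11  90] top 0.0713 xy [0.4184 0.2365] [0.4184 0.2362] [172. 121.  69.] (array([0.4187, 0.2358]), array([0.0195, 0.0229]), np.float32(1.4708))
  obj [141 231  19  19 273] top 0.0633 xy [0.3976 0.2897] [0.3831 0.1524] [54. 43. 61.] (array([0.3879, 0.1551]), array([0.3169, 0.0414]), np.float32(-0.0759))
org 798 (array([ 0.5254, -0.1988]), array([0.0898, 0.2611]), np.float32(0.2992)) z99 [0.022138   0.02704409 0.02898953] desk -0.00011541158046490807
scene
tray 1631 (array([0.4216, 0.2037]), array([0.0903, 0.259 ]), np.float32(0.2471)) z99 [0.02281831 0.0287062  0.03295393] desk -0.002238483111902278
[... 421 characters left out ...]
array([0.0719, 0.4242]), array([0.0269, 0.9061]), np.float32(0.9563))
  obj [215 255  12  17 149] top 0.0691 xy [0.4144 0.2414] [0.4163 0.2418] [136. 109.  84.] (array([0.4149, 0.24  ]), array([0.023 , 0.0227]), np.float32(-0.8368))
  obj [193 272  22  21 312] top 0.0613 xy [0.3751 0.3067] [0.0516 0.4782] [78. 70. 84.] (array([0.0466, 0.4726]), array([0.0411, 0.8114]), np.float32(1.1017))
  obj [277 288   7   5  23] top 0.0387 xy [0.2847 0.1909] [0.2855 0.1908] [154.  69.  50.] (array([0.2843, 0.1916]), array([0.0125, 0.0125]), np.float32(0.7737))
org 365 (array([ 0.5185, -0.1806]), array([0.0905, 0.2379]), np.float32(0.3081)) z99 [0.02037753 0.02532447 0.02673923] desk -0.000942283701152069
```

```bash
cat >> h.py <<'E'
def objs(c,b,zmin=.036):
    P=cloud(c); P[c["depth"]<=0]=np.nan; g=np.zeros(c["depth"].shape,np.uint8)
    with np.errstate(invalid='ignore'): m=(P[...,2]>zmin)&(P[...,2]<.13)
    g[b[1]:b[3],b[0]:b[2]]=m[b[1]:b[3],b[0]:b[2]]
    N,l,st,_=cv2.connectedComponentsWithStats(g); out=[]
    for i in range(1,N):
        if st[i,4]<30: continue
        q=P[l==i]; zt=np.percentile(q[:,2],95); v,u=np.nonzero((l==i)&(P[...,2]>zt-.008))
        out.append((zt.round(3),ray(c,u.mean(),v.mean(),zt-.003)[:2].round(4),len(u),np.median(q[:,:2],0).round(4)))
    return out
def go(x,y,yaw=None,z=None):
    "tool-axis shift in units of 40 mm (and roll units) to bring TCP there"
    s=status.get_state(); q=s["orientation"]; M=R.from_quat(np.r_[q[1:],q[0]]).as_matrix()
    th=np.arctan2(M[1,0],M[0,0]); p=s["tcp_pos"]; t=np.array([x,y,p[2] if z is None else z])
    print("tcp",p.round(4),"th",th.round(3),"t",s["clock"],"shift",(M.T@(t-p)/.04).round(3),"roll",None if yaw is None else round(-np.degrees(yaw-th)/10,2), "gap",round(s["finger_gap"],4),"grip",round(s["grip_force"],1))
E
python3 - <<'E'
from h import *
for n,b in(("top",(130,190,256,265)),("scene",(170,210,285,316))):
    c=cam(n)
    for o in objs(c,b): print(n,*o)
E
```

```text
top 0.104 [0.4521 0.1076] 30 [0.4496 0.1053]
top 0.094 [0.4329 0.1676] 129 [0.4311 0.1656]
top 0.071 [0.418  0.2359] 73 [0.4182 0.2351]
top 0.063 [0.3981 0.2923] 122 [0.3974 0.2885]
scene 0.1 [0.4502 0.1104] 35 [0.4432 0.1163]
scene 0.091 [0.4289 0.172 ] 101 [0.4223 0.1767]
scene 0.069 [0.4139 0.2413] 75 [0.4109 0.2427]
scene 0.061 [0.3936 0.2967] 130 [0.3876 0.2998]
```

```bash
python3 -m handwheel '{"deltas":[[1,0,0,0,-0.95],[1,0,0,0,-0.95],[1,0,0,0,-0.95],[1,0,0,0,-0.95],[1,0,0,0,-0.95],[1,0,0,0,-0.95],[1,0,0,0,-0.95],[1,0,0,0,-0.95],[1,0,0,0,-0.7],[1,0,0,0,0]]}' 40; python3 -c "
from h import *
go(.4415,.095,1.826)"
```

```text
clock: 1.55
tcp_pos: [0.2126, -0.5342, 0.3039]
orientation: [-0.0, 0.611, 0.791, 0.0]
wrist_force: [-0.4, -0.2, -0.5]
finger_gap: 0.0853
grip_force: 0.0
tcp [ 0.2126 -0.5342  0.3039] th 1.826 t 1.55 shift [1.3775e+01 9.5090e+00 1.0000e-03] roll 0.0 gap 0.0853 grip 0.0
```

```bash
python3 -m handwheel '{"deltas":[[1,0.94,0.655,0,0],[1,0.94,0.655,0,0],[1,0.94,0.655,0,0],[1,0.94,0.655,0,0],[1,0.94,0.655,0,0],[1,0.94,0.655,0,0],[1,0.94,0.655,0,0],[1,0.94,0.655,0,0],[1,0.94,0.655,0,0],[1,0.94,0.655,0,0],[1,0.94,0.655,0,0],[1,0.94,0.655,0,0],[1,0.94,0.655,0,0],[1,0.94,0.655,0,0],[1,0.9,0.655,0,0],[1,0,0,0,0]]}' 40; python3 -c "
from h import *
go(.451,.109,1.826,.24)
c=cam('top');save(c,'top1',(100,130,340,300),3)
c=cam('scene');save(c,'sc1',(150,100,350,320),2.5)"
```

```text
clock: 3.55
tcp_pos: [0.4506, 0.1118, 0.3037]
orientation: [0.0, 0.61, 0.792, 0.0]
wrist_force: [0.1, -0.3, -0.1]
finger_gap: 0.085
grip_force: 0.0
tcp [0.4506 0.1118 0.3037] th 1.829 t 3.55 shift [-0.07  -0.01   1.593] roll 0.02 gap 0.085 grip 0.0
```

View pics/sc1.png

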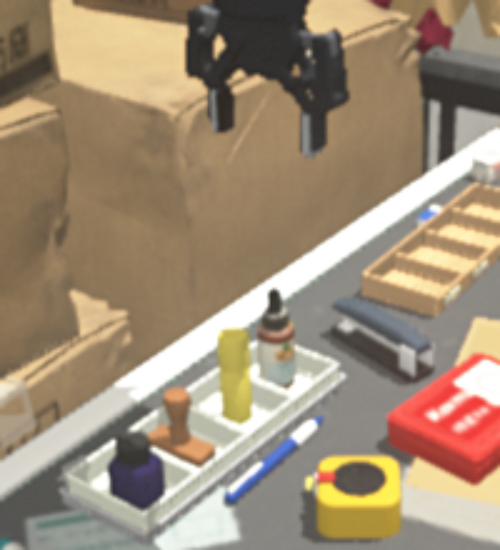

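The scene view shows the open gripper straight above the dropper bottle (crop pixel 275,340), with nothing behind it in the way. I'll descend and grip.

```bash
python3 -m handwheel '{"deltas":[[1,-0.07,0,0.9,0],[1,0,0,0.9,0],[1,0,0,0.9,0],[1,0,0,0.8,0],[1,0,0,0.6,0],[1,0,0,0.4,0],[1,0,0,0.2,0],[1,0,0,0,0],[-1,0,0,0,0],[-1,0,0,0,0],[-1,0,0,0,0],[-1,0,0,0,0],[-1,0,0,0,0],[-1,0,0,0,0]]}' 40; python3 -c "
from h import *
go(.451,.109,1.826,.116)
c=cam('scene');save(c,'sc2',(200,120,320,300),3)"
```

```text
clock: 5.4
tcp_pos: [0.4511, 0.1068, 0.1166]
orientation: [0.001, 0.611, 0.792, 0.0]
wrist_force: [-1.6, -0.8, 5.5]
finger_gap: 0.0307
grip_force: 39.5
tcp [0.4511 0.1068 0.1166] th 1.828 t 5.4 shift [0.054 0.011 0.015] roll 0.01 gap 0.0307 grip 39.5
```

View pics/sc2.png

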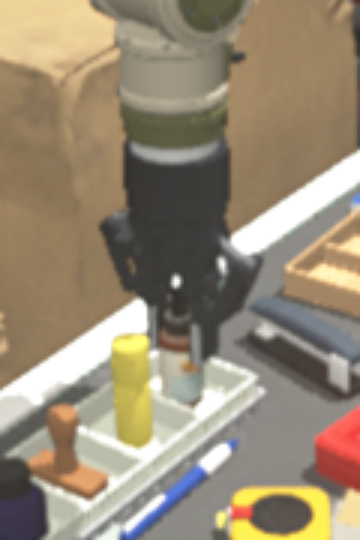

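```bash
python3 -m handwheel '{"deltas":[[-1,0,0,-0.2,0],[-1,0,0,-0.5,0],[-1,0,0,-0.7,0],[-1,0,0,-0.7,0],[-1,0,0,-0.7,0],[-1,0,0,-0.4,0],[-1,-0.3,0,0,0],[-1,-0.6,0,0,0],[-1,-0.7,-0.05,0,0],[-1,-0.7,-0.05,0,0],[-1,-0.7,-0.05,0,0],[-1,-0.7,-0.05,0,0],[-1,-0.7,-0.05,0,0],[-1,-0.6,-0.02,0,0],[-1,-0.4,0,0,0],[-1,0,0,0,-0.25],[-1,0,0,0,0]]}' 40; python3 -c "
from h import *
go(.4956,-.1053,1.871,.114)
c=cam('scene');save(c,'sc3',(220,60,400,280),2.7);
c=cam('top');save(c,'top3',(220,110,440,260),3.2)"
```

```text
clock: 7.58
tcp_pos: [0.4948, -0.1052, 0.2432]
orientation: [-0.001, 0.594, 0.805, -0.0]
wrist_force: [-0.1, -0.4, -0.1]
finger_gap: 0.0309
grip_force: 39.8
tcp [ 0.4948 -0.1052  0.2432] th 1.87 t 7.575 shift [-0.01   0.022  3.231] roll -0.0 gap 0.0309 grip 39.8
```

View pics/sc3.png

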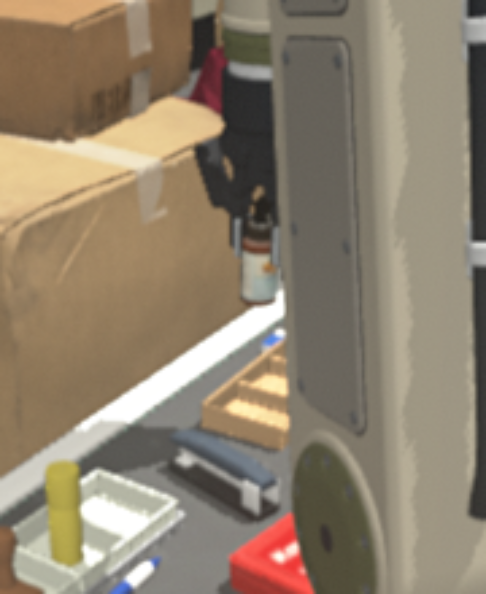

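View pics/top3.png

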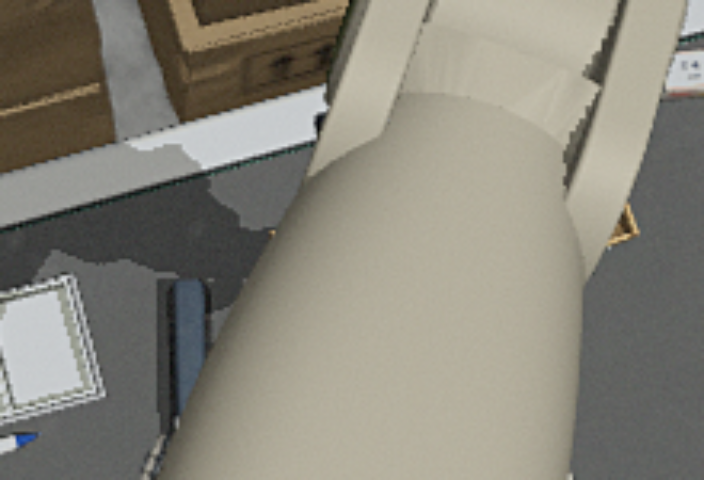

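The bottle hangs upright in the jaws, but the arm hides the organiser from the top camera. There's 14 mm of margin each side, so I'll lower, release and rise.

```bash
python3 -m handwheel '{"deltas":[[-1,0,0.02,0.4,0],[-1,0,0,0.7,0],[-1,0,0,0.7,0],[-1,0,0,0.6,0],[-1,0,0,0.4,0],[-1,0,0,0.25,0],[-1,0,0,0.13,0],[-1,0,0,0,0],[-1,0,0,0,0]]}' 40; python3 -c "
from h import *
go(.4956,-.1053,1.871,.1146)"
```

```text
clock: 8.8
tcp_pos: [0.4963, -0.1048, 0.1173]
orientation: [0.001, 0.593, 0.805, 0.0]
wrist_force: [0.2, -0.5, -0.3]
finger_gap: 0.0305
grip_force: 39.8
tcp [ 0.4963 -0.1048  0.1173] th 1.871 t 8.8 shift [-0.006 -0.021  0.068] roll 0.0 gap 0.0305 grip 39.8
```

```bash
python3 -m handwheel '{"deltas":[[-1,0,0,0.06,0],[-1,0,0,0,0],[0,0,0,0,0],[1,0,0,0,0],[1,0,0,0,0],[1,0,0,0,0],[1,0,0,-0.4,0],[1,0,0,-0.8,0],[1,0,0,-0.8,0],[1,0,0,-0.8,0],[1,0,0,-0.5,0]]}' 40;  python3 -m handwheel '{"deltas":[[1,0.5,0,0,0],[1,0.8,0.06,0,0],[1,0.85,0.06,0,0],[1,0.85,0.06,0,0],[1,0.85,0.06,0,0],[1,0.85,0.06,0,0],[1,0.85,0.06,0,0],[1,0.8,0.06,0,0],[1,0.7,0.06,0,0.25],[1,0,0,0,0]]}' 40;python3 -c "
from h import *
go(.431,.170,1.826,.125)
c=cam('top');save(c,'top4',(220,110,440,260),3.2)
for o in objs(c,(300,145,422,220)): print(*o)"
```

```text
clock: 10.18
tcp_pos: [0.4963, -0.1048, 0.248]
orientation: [0.001, 0.593, 0.805, 0.0]
wrist_force: [0.9, -0.5, 0.3]
finger_gap: 0.0853
grip_force: 0.0
clock: 11.42
tcp_pos: [0.4288, 0.1721, 0.245]
orientation: [-0.001, 0.609, 0.793, -0.001]
wrist_force: [-0.2, 0.4, -0.5]
finger_gap: 0.0853
grip_force: 0.0
tcp [0.4288 0.1721 0.245 ] th 1.831 t 11.425 shift [-0.066  0.046  3.   ] roll 0.03 gap 0.0853 grip 0.0
0.102 [ 0.4974 -0.103 ] 29 [ 0.4935 -0.1003]
```

View pics/top4.png

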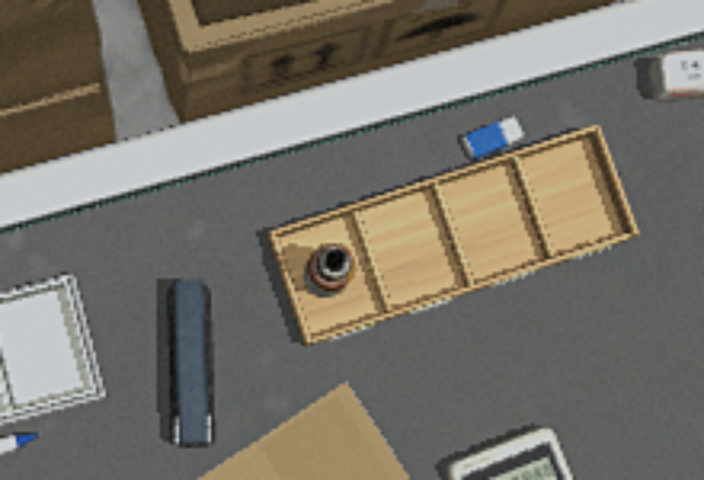

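The dropper bottle stands upright in the middle of the left compartment (crop pixel 330,265). Next is the glue stick.

```bash
python3 -m handwheel '{"deltas":[[1,-0.06,0.05,0.5,0],[1,0,0,0.8,0],[1,0,0,0.7,0],[1,0,0,0.5,0],[1,0,0,0.3,0],[1,0,0,0.2,0],[1,0,0,0,0],[-1,0,0,0,0],[-1,0,0,0,0],[-1,0,0,0,0],[-1,0,0,0,0],[-1,0,0,0,0],[-1,0,0,0,0]]}' 40; python3 -c "
from h import *
go(.5145,-.1664,1.871)"
```

```text
clock: 13.1
tcp_pos: [0.4335, 0.1686, 0.1265]
orientation: [0.0, 0.611, 0.792, 0.0]
wrist_force: [-0.6, -0.3, 3.2]
finger_gap: 0.0269
grip_force: 39.6
tcp [0.4335 0.1686 0.1265] th 1.827 t 13.1 shift [-8.615e+00 -1.670e-01  1.000e-03] roll -0.25 gap 0.0269 grip 39.6
```

```bash
python3 -m handwheel '{"deltas":[[-1,0,0,-0.3,0],[-1,0,0,-0.7,0],[-1,0,0,-0.8,0],[-1,0,0,-0.8,0],[-1,0,0,-0.6,0],[-1,0,0,-0.2,0],[-1,-0.4,0,0,0],[-1,-0.7,0,0,0],[-1,-0.8,-0.02,0,0],[-1,-0.8,-0.02,0,0],[-1,-0.8,-0.02,0,0],[-1,-0.8,-0.02,0,0],[-1,-0.8,-0.02,0,0],[-1,-0.8,-0.02,0,0],[-1,-0.8,-0.02,0,0],[-1,-0.8,-0.02,0,0],[-1,-0.7,0,0,0],[-1,-0.4,0,0,0],[-1,0,0,0,-0.25],[-1,0,0,0,0]]}' 40; python3 -c "
from h import *
go(.5145,-.1664,1.871,.1245)"
```

```text
clock: 15.6
tcp_pos: [0.5139, -0.166, 0.2614]
orientation: [-0.001, 0.594, 0.805, -0.0]
wrist_force: [0.4, 0.4, -1.1]
finger_gap: 0.0266
grip_force: 39.6
tcp [ 0.5139 -0.166   0.2614] th 1.87 t 15.6 shift [-0.018  0.017  3.422] roll -0.0 gap 0.0266 grip 39.6
```

```bash
python3 -m handwheel '{"deltas":[[-1,0,0,0.4,0],[-1,0,0,0.7,0],[-1,0,0,0.7,0],[-1,0,0,0.6,0],[-1,0,0,0.5,0],[-1,0,0,0.3,0],[-1,0,0,0.15,0],[-1,0,0,0.06,0],[-1,0,0,0,0],[-1,0,0,0,0]]}' 40; python3 -c "
from h import *
go(.5145,-.1664,1.871,.1245)
print(status.get_state()['wrist_force'])"
```

```text
clock: 16.85
tcp_pos: [0.5149, -0.166, 0.1265]
orientation: [0.001, 0.593, 0.805, 0.0]
wrist_force: [0.3, -0.1, 0.2]
finger_gap: 0.0266
grip_force: 39.6
tcp [ 0.5149 -0.166   0.1265] th 1.871 t 16.85 shift [-0.006 -0.011  0.051] roll -0.0 gap 0.0266 grip 39.6
[ 0.32031052 -0.10217016  0.21200561]
```

```bash
python3 -m handwheel '{"deltas":[[-1,0,0,0.05,0],[-1,0,0,0,0],[0,0,0,0,0],[1,0,0,0,0],[1,0,0,0,0],[1,0,0,0,0],[1,0,0,-0.4,0],[1,0,0,-0.8,0],[1,0,0,-0.8,0],[1,0,0,-0.8,0],[1,0,0,-0.5,0]]}' 40;  python3 -m handwheel '{"deltas":[[1,0.5,0.05,0,0],[1,0.8,0.05,0,0],[1,0.85,0.05,0,0],[1,0.85,0.05,0,0],[1,0.85,0.05,0,0],[1,0.85,0.05,0,0],[1,0.85,0.05,0,0],[1,0.85,0.05,0,0],[1,0.85,0.05,0,0],[1,0.85,0.05,0,0],[1,0.8,0.05,0,0],[1,0.8,0.05,0,0],[1,0.65,0.02,0,0.25],[1,0,0,0,0]]}' 40;python3 -c "
from h import *
go(.416,.2385,1.826,.109)
c=cam('top');save(c,'top5',(220,110,440,260),3.2)
for o in objs(c,(300,145,422,220)): print(*o)"
```

```text
clock: 18.23
tcp_pos: [0.515, -0.166, 0.259]
orientation: [0.002, 0.593, 0.805, 0.0]
wrist_force: [0.9, -0.0, -0.4]
finger_gap: 0.0858
grip_force: 0.0
clock: 19.98
tcp_pos: [0.4138, 0.2385, 0.2552]
orientation: [-0.001, 0.609, 0.793, -0.001]
wrist_force: [-0.4, -0.5, 0.1]
finger_gap: 0.0852
grip_force: 0.0
tcp [0.4138 0.2385 0.2552] th 1.831 t 19.975 shift [-0.015  0.06   3.655] roll 0.03 gap 0.0852 grip 0.0
0.092 [ 0.516  -0.1654] 122 [ 0.5135 -0.1628]
0.103 [ 0.497  -0.1032] 29 [ 0.4934 -0.1005]
```

View pics/top5.png

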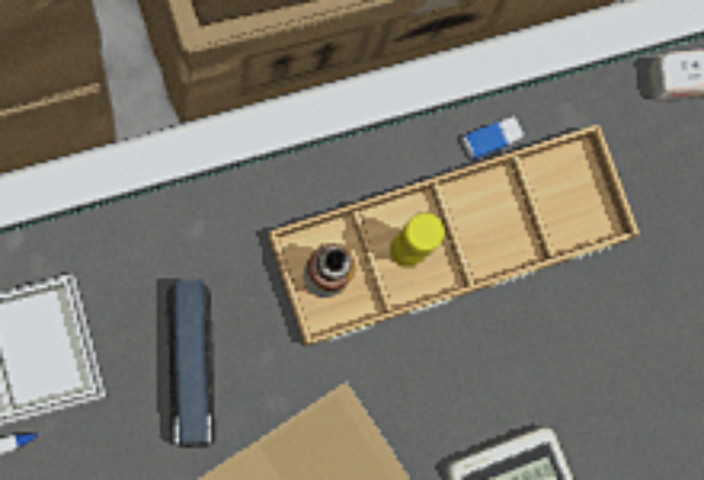

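The glue stick stands upright in the second compartment (crop pixel 420,238). Next is the stamp.

```bash
python3 -m handwheel '{"deltas":[[1,0,0.06,0.5,0],[1,0,0,0.8,0],[1,0,0,0.8,0],[1,0,0,0.6,0],[1,0,0,0.5,0],[1,0,0,0.3,0],[1,0,0,0.15,0],[1,0,0,0,0],[-1,0,0,0,0],[-1,0,0,0,0],[-1,0,0,0,0],[-1,0,0,0,0],[-1,0,0,0,0],[-1,0,0,0,0]]}' 40; python3 -c "
from h import *
go(.5335,-.2276,1.871)
c=cam('scene');save(c,'sc6',(170,150,300,320),3)"
```

```text
clock: 21.78
tcp_pos: [0.418, 0.2376, 0.1101]
orientation: [0.0, 0.611, 0.792, -0.0]
wrist_force: [-1.4, -0.6, 6.0]
finger_gap: 0.0215
grip_force: 39.1
tcp [0.418  0.2376 0.1101] th 1.827 t 21.775 shift [-1.1983e+01 -1.5900e-01  1.0000e-03] roll -0.25 gap 0.0215 grip 39.1
```

View pics/sc6.png

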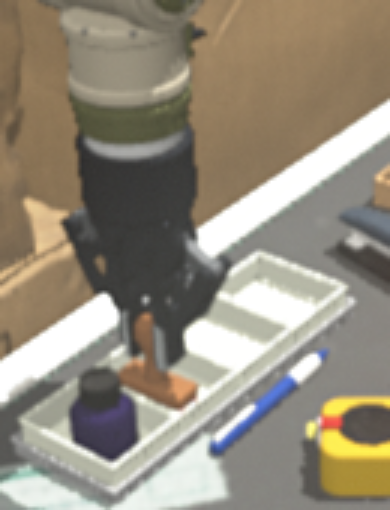

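The jaws hold the handle and the stamp is upright (crop pixel 150,350). I'll lift and carry it over.

```bash
python3 -m handwheel '{"deltas":[[-1,0,0,-0.3,0],[-1,0,0,-0.7,0],[-1,0,0,-0.8,0],[-1,0,0,-0.8,0],[-1,0,0,-0.7,0],[-1,0,0,-0.4,0],[-1,-0.4,0,0,0],[-1,-0.7,0,0,0],[-1,-0.8,-0.02,0,0],[-1,-0.8,-0.02,0,0],[-1,-0.8,-0.02,0,0],[-1,-0.8,-0.02,0,0]]}' 40; python3 -m handwheel '{"deltas":[[-1,-0.8,-0.02,0,0],[-1,-0.8,-0.02,0,0],[-1,-0.8,-0.02,0,0],[-1,-0.8,-0.02,0,0],[-1,-0.8,0,0,0],[-1,-0.8,0,0,0],[-1,-0.8,0,0,0],[-1,-0.8,0,0,0],[-1,-0.7,0,0,0],[-1,-0.6,0,0,0],[-1,-0.3,0,0,0],[-1,0,0,0,-0.25],[-1,0,0,0,0]]}' 40; python3 -c "
from h import *
go(.5335,-.2276,1.871,.1081)"
```

```text
clock: 23.32
tcp_pos: [0.4582, 0.0685, 0.2569]
orientation: [-0.0, 0.611, 0.792, -0.001]
wrist_force: [1.0, 0.6, -0.1]
finger_gap: 0.0213
grip_force: 39.3
clock: 24.95
tcp_pos: [0.5361, -0.24, 0.2572]
orientation: [-0.001, 0.594, 0.805, -0.0]
wrist_force: [0.2, 0.6, -0.1]
finger_gap: 0.0212
grip_force: 39.3
tcp [ 0.5361 -0.24    0.2572] th 1.87 t 24.95 shift [0.311 0.032 3.729] roll -0.0 gap 0.0212 grip 39.3
```

```bash
python3 -m handwheel '{"deltas":[[-1,0.31,0.02,0,0],[-1,0,0,0.4,0],[-1,0,0,0.7,0],[-1,0,0,0.8,0],[-1,0,0,0.7,0],[-1,0,0,0.5,0],[-1,0,0,0.3,0],[-1,0,0,0.2,0],[-1,0,0,0.1,0],[-1,0,0,0,0],[-1,0,0,0,0]]}' 40; python3 -c "
from h import *
go(.5335,-.2276,1.871,.1081)
print(status.get_state()['wrist_force'])"
```

```text
clock: 26.32
tcp_pos: [0.5342, -0.2281, 0.1106]
orientation: [0.001, 0.593, 0.805, 0.0]
wrist_force: [-0.6, -1.1, 0.5]
finger_gap: 0.0212
grip_force: 39.3
tcp [ 0.5342 -0.2281  0.1106] th 1.871 t 26.325 shift [ 0.016 -0.014  0.061] roll 0.0 gap 0.0212 grip 39.3
[-0.56829897 -1.13953674  0.49974012]
```

```bash
python3 -m handwheel '{"deltas":[[-1,0,0,0.06,0],[-1,0,0,0,0],[0,0,0,0,0],[1,0,0,0,0],[1,0,0,0,0],[1,0,0,0,0],[1,0,0,-0.4,0],[1,0,0,-0.8,0],[1,0,0,-0.8,0],[1,0,0,-0.8,0],[1,0,0,-0.7,0]]}' 40;  python3 -m handwheel '{"deltas":[[1,0.5,0.04,0,0],[1,0.8,0.04,0,0],[1,0.9,0.04,0,0],[1,0.9,0.04,0,0],[1,0.9,0.04,0,0],[1,0.9,0.04,0,0],[1,0.9,0.04,0,0],[1,0.9,0.04,0,0],[1,0.9,0.04,0,0],[1,0.9,0.04,0,0],[1,0.9,0.04,0,0],[1,0.9,0.04,0,0],[1,0.9,0.04,0,0],[1,0.9,0.04,0,0],[1,0.8,0,0,0],[1,0.6,0,0,0.25],[1,0,0,0,0]]}' 40;python3 -c "
from h import *
go(.396,.2945,1.826,.1)
c=cam('top');save(c,'top7',(220,110,440,260),3.2)
for o in objs(c,(300,145,422,220)): print(*o)"
```

```text
clock: 27.7
tcp_pos: [0.534, -0.2279, 0.2502]
orientation: [0.001, 0.593, 0.805, 0.0]
wrist_force: [0.1, 0.3, -0.7]
finger_gap: 0.0854
grip_force: 0.0
clock: 29.82
tcp_pos: [0.3937, 0.2958, 0.2468]
orientation: [-0.0, 0.609, 0.793, -0.001]
wrist_force: [-0.1, -0.5, -0.1]
finger_gap: 0.0855
grip_force: 0.0
tcp [0.3937 0.2958 0.2468] th 1.831 t 29.825 shift [-0.045  0.053  3.67 ] roll 0.03 gap 0.0855 grip 0.0
0.07 [ 0.5344 -0.2278] 70 [ 0.5331 -0.2264]
0.092 [ 0.5158 -0.1653] 121 [ 0.5137 -0.1625]
0.102 [ 0.4971 -0.1028] 31 [ 0.4935 -0.1005]
```

View pics/top7.png

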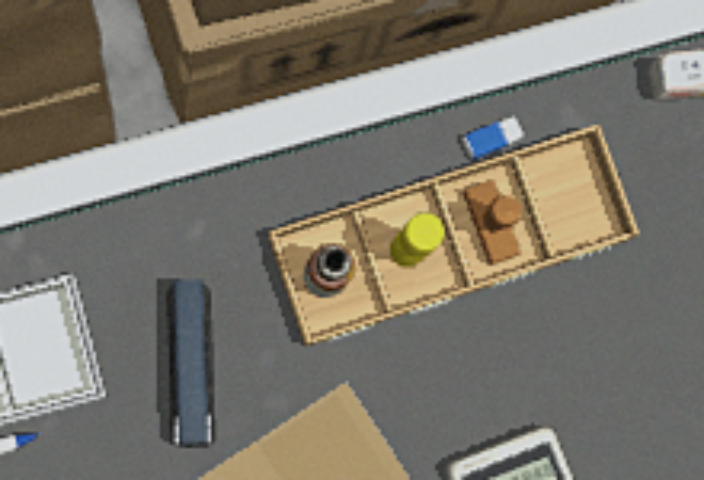

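The stamp stands flat in the third compartment (crop pixel 495,222). The ink bottle is last.

```bash
python3 -m handwheel '{"deltas":[[1,-0.04,0.05,0.5,0],[1,0,0,0.8,0],[1,0,0,0.8,0],[1,0,0,0.6,0],[1,0,0,0.5,0],[1,0,0,0.3,0],[1,0,0,0.15,0],[1,0,0,0,0],[-1,0,0,0,0],[-1,0,0,0,0],[-1,0,0,0,0],[-1,0,0,0,0],[-1,0,0,0,0],[-1,0,0,0,0]]}' 40; python3 -c "
from h import *
go(.5524,-.2887,1.871)
c=cam('scene');save(c,'sc8',(170,150,300,320),3)"
```

```text
clock: 31.62
tcp_pos: [0.3981, 0.2938, 0.1025]
orientation: [0.0, 0.611, 0.792, 0.0]
wrist_force: [-2.1, -0.7, 6.5]
finger_gap: 0.0417
grip_force: 39.5
tcp [0.3981 0.2938 0.1025] th 1.828 t 31.625 shift [-1.5065e+01  3.3000e-02 -2.0000e-03] roll -0.25 gap 0.0417 grip 39.5
```

View pics/sc8.png

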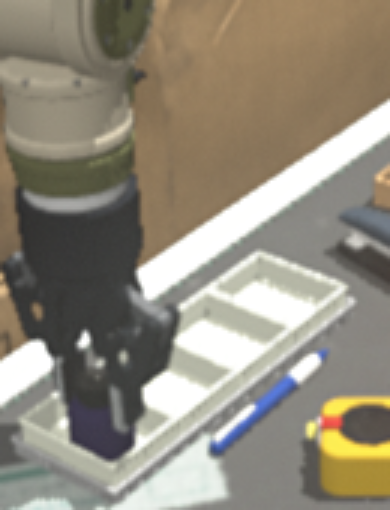

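The jaws hold the ink body (crop pixel 100,420) and it is upright.

```bash
python3 -m handwheel '{"deltas":[[-1,0,0,-0.2,0],[-1,0,0,-0.6,0],[-1,0,0,-0.8,0],[-1,0,0,-0.8,0],[-1,0,0,-0.8,0],[-1,0,0,-0.5,0],[-1,-0.4,0,0,0],[-1,-0.7,0,0,0],[-1,-0.8,0,0,0],[-1,-0.8,0,0,0],[-1,-0.8,0,0,0],[-1,-0.8,0,0,0],[-1,-0.8,0,0,0],[-1,-0.8,0,0,0],[-1,-0.8,0,0,0],[-1,-0.8,0,0,0],[-1,-0.8,0,0,0],[-1,-0.8,0,0,0]]}' 40; python3 -m handwheel '{"deltas":[[-1,-0.8,0,0,0],[-1,-0.8,0,0,0],[-1,-0.8,0,0,0],[-1,-0.8,0,0,0],[-1,-0.8,0,0,0],[-1,-0.7,0,0,0],[-1,-0.6,0,0,0],[-1,-0.4,0,0,0],[-1,-0.25,0,0,0],[-1,0,0,0,-0.25],[-1,0,0,0,0]]}' 40; python3 -c "
from h import *
go(.5524,-.2887,1.871,.1005)"
```

```text
clock: 33.92
tcp_pos: [0.4893, -0.0602, 0.2481]
orientation: [-0.001, 0.611, 0.792, -0.001]
wrist_force: [0.1, -0.3, -1.4]
finger_gap: 0.0409
grip_force: 40.7
clock: 35.3
tcp_pos: [0.5504, -0.2884, 0.2492]
orientation: [-0.0, 0.593, 0.805, 0.0]
wrist_force: [-0.1, -0.0, -0.4]
finger_gap: 0.0412
grip_force: 40.7
tcp [ 0.5504 -0.2884  0.2492] th 1.871 t 35.3 shift [-0.024  0.048  3.718] roll -0.0 gap 0.0412 grip 40.7
```

```bash
python3 -m handwheel '{"deltas":[[-1,-0.02,0.04,0.4,0],[-1,0,0,0.7,0],[-1,0,0,0.8,0],[-1,0,0,0.7,0],[-1,0,0,0.5,0],[-1,0,0,0.3,0],[-1,0,0,0.2,0],[-1,0,0,0.1,0],[-1,0,0,0,0],[-1,0,0,0,0]]}' 40; python3 -c "
from h import *
go(.5524,-.2887,1.871,.1005)
print(status.get_state()['wrist_force'])"
```

```text
clock: 36.55
tcp_pos: [0.5528, -0.2892, 0.1022]
orientation: [0.001, 0.593, 0.805, -0.0]
wrist_force: [-0.2, 0.2, -1.5]
finger_gap: 0.041
grip_force: 40.7
tcp [ 0.5528 -0.2892  0.1022] th 1.871 t 36.55 shift [ 0.016 -0.005  0.043] roll 0.0 gap 0.041 grip 40.7
[-0.22851839  0.20821714 -1.54519441]
```

```bash
python3 -m handwheel '{"deltas":[[-1,0,0,0.04,0],[-1,0,0,0,0],[0.2,0,0,0,0],[0.4,0,0,0,0],[0.4,0,0,0,0],[0.4,0,0,0,0],[0.4,0,0,-0.3,0],[0.4,0,0,-0.8,0],[0.4,0,0,-0.9,0],[0.4,0,0,-0.9,0],[0.4,0,0,-0.9,0]]}' 40;  python3 -m handwheel '{"deltas":[[0.4,0.5,0,0,0],[0.4,0.8,0,0,0],[0.4,0.9,0,0,0],[0.4,0.9,0,0,0],[0.4,0.9,0,0,0],[0.4,0.9,0,0,0],[0.4,0.9,0,0,0],[0.4,0.9,0,0,0],[0.4,0.9,0,0,0],[0.4,0.9,0,0,0],[0.4,0.6,0,0,0],[0.4,0,0,0,0]]}' 40;python3 -c "
from h import *
c=cam('top');save(c,'top9',(220,110,440,260),3.2)
for o in objs(c,(300,145,422,220)): print(*o)"
```

```text
clock: 37.92
tcp_pos: [0.5524, -0.2889, 0.2542]
orientation: [0.001, 0.593, 0.805, -0.0]
wrist_force: [0.4, 0.1, 0.3]
finger_gap: 0.0597
grip_force: 0.0
clock: 39.42
tcp_pos: [0.4443, 0.0599, 0.2528]
orientation: [0.0, 0.592, 0.806, 0.0]
wrist_force: [0.5, -0.3, -0.6]
finger_gap: 0.0598
grip_force: 0.0
0.061 [ 0.5542 -0.2888] 114 [ 0.5514 -0.2857]
0.07 [ 0.534  -0.2273] 74 [ 0.5333 -0.2267]
0.091 [ 0.5161 -0.1656] 123 [ 0.5137 -0.1625]
0.103 [ 0.497  -0.1028] 31 [ 0.4934 -0.1004]
```

View pics/top9.png

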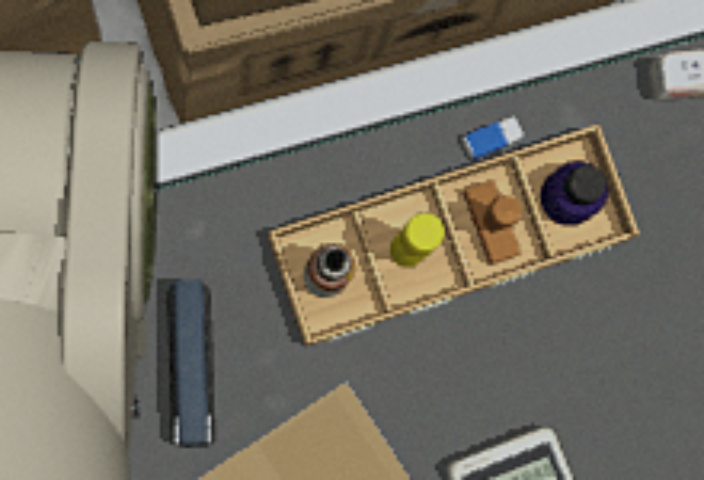

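All four stand upright in their compartments in reverse order: dropper (330,265), glue (420,238), stamp (495,222) and ink (575,192).

```bash
python3 -c "
from workcell import hand_in
print(hand_in())"
```

```text
the job is handed in; nothing more can be done
None
```

The job is handed in: from left to right the organiser now holds the dropper bottle, glue stick, rubber stamp and ink bottle, the reverse of the bins, each upright in its own compartment in the last top-camera picture, with about 39 s of the 106 s used.

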